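# Dial a channel code into the lighting controller's thumbwheel bank and store it

## Task

Dial 4-1-3 into the three thumbwheels of the lighting controller (left, middle, right, as seen from the robot; dots count the digit, which is read on top of the wheel), every wheel resting in its click. Only then press the round store button fully down and let it come up again. Feel your way with light force: the controller is damaged above 18 N; leave the other things where they are.

Things in the scene. Friction and masses are not known exactly. Their poses are not given: they have to be found in the camera images.
- panel (a point): middle of the thumbwheel bank, on the top face of the lighting controller: a fixed flat steel box 200 mm deep (x), 340 wide (y), top 70 above the table, its middle 50 mm to the right of here. x points to the far side (from the robot), y left along the wheels' axle, z up. Along y from here: left wheel +45 mm, middle 0, right -45, store button -135. Fuse caps 9 mm high stand along its far edge
- left_top (a point): top of the left wheel's rim, mid-width (does not turn). Three equal black plastic wheels, 60 mm diameter, 18 wide (along y), 45 apart, on a level axle along y, standing 18 mm out of the box. Ten faces, ribs between; six carry white dots like a die, 0 (blank) to 5; the next higher digit lies on the side towards the robot. Turned by pressing a fingertip on top and dragging it along the panel's x
- middle_top (a point): top of the middle wheel's rim, same build. Rims are round and grippy (friction about 1): 18.8 mm of drag per digit (36 degrees), and one drag over the top can do one digit. Each digit clicks: about 3 N along the rim to leave a click; past half-way it pulls into the next; let go, it settles in the nearest
- right_top (a point): top of the right wheel's rim, same build. The wheels are sprung: pressed from above, a wheel starts to yield at about 3 N, then 1 mm for each 7 N, to a hard stop 3 mm down. Presses of 8 to 13 N drive it well; lighter ones may slip
- left (a joint): the left digit wheel's turn, rad: digit x 0.6283, so 0, 0.628, 1.257, 1.885, 2.513 and 3.142 read 0, 1, 2, 3, 4 and 5; end stops 0.15 beyond 0 and beyond 5. It grows as the wheel's top moves along the panel's +x (away from the robot)
- middle (a joint): the middle digit wheel's turn, rad: digit x 0.6283, so 0, 0.628, 1.257, 1.885, 2.513 and 3.142 read 0, 1, 2, 3, 4 and 5; end stops 0.15 beyond 0 and beyond 5. It grows as the wheel's top moves along the panel's +x (away from the robot)
- right (a joint): the right digit wheel's turn, rad: digit x 0.6283, so 0, 0.628, 1.257, 1.885, 2.513 and 3.142 read 0, 1, 2, 3, 4 and 5; end stops 0.15 beyond 0 and beyond 5. It grows as the wheel's top moves along the panel's +x (away from the robot)
- store_top (a point): middle of the top of the store button when up: a round grey button, 26 mm diameter, in a round aluminium collar of 42 mm diameter on the controller's top, to the right of the wheels. It stands 22 mm above the box's top and 10 mm above the collar. This point moves down with the button
- store (a joint): store button: 0 up, 0.006 m fully down. Sprung: starts to yield at 2 N, fully down at 6 N; counts as pressed from 4 mm
- tape: bystander: small roll of tape lying on the controller, 48 mm diameter, 19 mm high; origin under its centre
- adapter: bystander: black adapter plug lying on the controller's far left corner, 42 x 22 x 18 mm; origin under its centre
- remote: bystander: remote control lying on the table, 160 x 45 x 22 mm; origin under its centre
- case: bystander: zipped case on the table, 130 x 90 x 36 mm; origin under its centre
- disc: bystander: disc in its flat case on the table, 142 x 125 x 10 mm; origin under its centre
- pen: bystander: pen on the table, 135 x 10 mm; origin under its centre
- mug: bystander: white mug on the table, 82 mm diameter, 95 mm high; origin under its centre

How it is judged:
On the way, in this order (a step that is already met when the one before it is completed fails the run):
1. the three wheels read 4-1-3, each in its click (value of joint left between 2.3633 and 2.6633 rad and value of joint middle between 0.4783 and 0.7783 rad and value of joint right between 1.735 and 2.035 rad), for 0.3 s.
2. the store button is pressed fully down with the code set (all of step 1 and value of joint store above 0.004 m), for 0.05 s.
At the end, for the whole second after the job is handed in: The left, middle and right wheels read 4, 1 and 3, each within 0.15 rad of its click and at rest, and the store button, pressed to at least 4 mm after the code was set, is up again (within 1.5 mm) (all of step 1 and value of joint store below 0.0015 m and velocity of joint left between -0.2 and 0.2 rad/s and velocity of joint middle between -0.2 and 0.2 rad/s and velocity of joint right between -0.2 and 0.2 rad/s); the robot touches nothing.
It fails at once if the robot bears on the controller, its wheels or its button with more than 18 N (contact force between any of the fingers, the arm and bank above 18 N).
It fails at once if the store button is pressed (3 mm or more) while the wheels do not read 4-1-3 (value of joint store above 0.003 m and not (value of joint left between 2.3633 and 2.6633 rad and value of joint middle between 0.4783 and 0.7783 rad and value of joint right between 1.735 and 2.035 rad)).
It fails at once if a bystander is moved by more than 20 mm (distance of any of tape, adapter, remote, case, disc, pen, mug from where it was at the start of the episode above 0.02 m).
It also fails if it takes over 67 s, if anything falls off the work surface, if the arm or the gripper's body presses on something with over 40 N, if the wrist force passes 120 N, or if a joint passes its speed limit or range.

## Robot

A 7-joint arm with a two-finger parallel gripper is mounted at the origin on the work surface. World frame = base frame: x ahead of the robot, y to its left, z up, the work surface at z = 0. Lengths are in m, angles in rad, forces in N, time in s.
With the tool pointing down it reaches from about 0.4 to 0.875 m from the base axis. Payload 4.4 kg.
Tool frame: the origin (TCP) lies at the very end of the fingers, on their centre line; the grasp point (between the pads) lies 19 mm behind it; z points along the fingers, y is the direction in which the jaws open and shut (so a half turn about z gives the same grasp; the last joint's range is limited). The gripper opens to 85 mm and grips with 20 to 120 N. Pads are 22 mm wide; open, the fingers measure 114 mm over their backs; the gripper's body (76 mm by 85 mm) begins 54 mm behind the grasp point. The pads swing forward as they close: fully open they stand 13 mm farther back than shut.
Start: joints at [-1.248, 0.628, 0.038, 1.517, -0.027, 0.996, -0.02], TCP at [0.246, 0.602, 0.231] pointing down, gripper open.
Joint ranges: [-3.06, 3.06], [-0.37, 2.12], [-1.25, 1.32], [0.18, 2.47], [-1.1, 4.24], [0.23, 1.98], [-2.94, 2.94]. Speed limits (rad/s): [2.57, 2.57, 3.14, 3.14, 3.14, 3.14, 3.14].

## Interface

Orientations are given as [roll, pitch, yaw] about the fixed x, y, z axes, in that order (R = Rz(yaw) Ry(pitch) Rx(roll)).
In Python, from bench import * gives the robot as it stands.
- The arm moves only by the tool jog_arm, never from a script. Its argument "motion" is text: rows parted by semicolons, each of 7 numbers parted by spaces: the gripper command: -1 is fully open, 1 is shut, values between are in proportion, then the shift along the tool's x, y, z in cm, then the turn, a rotation vector about the tool's x, y, z in degrees. In form: jaw dx dy dz ax ay az; .... A call has 1 to 20 rows; each row shifts and turns the commanded pose from where the row before left it, along the tool's axes as they then stand; what a row does not reach is not made up. A row lasts 1/12 s, in which the tool goes at most 41.7 mm and 7.16 degrees, less where a joint would pass 70% of its speed; a pose out of reach is approached as far as the arm can. A call is refused whole if a number of a shift passes 4.17 or a number of a turn 7.16, either way. A call with a gripper value outside its range is refused whole. The fingers move at their own pace and stop on an object; "newtons" is the grip in N (left out, the last holds). Time passes only in rows, so rows that do not move let the fingers close. It gives the time, the measured TCP pose, the force and the opening at its end, in the units of the state.
- get_obs(): the state, without advancing time (a new reading comes with each control period).
- get_image(name): name is "scene" or "top"; returns a dict with "pixels" (480x640x3 uint8, blue, green, red), "range_z" (480x640 float32, m along the optical axis (not along the pixel's ray), 0 where there is no reading), "fx", "fy", "cx", "cy" (pixels), "dist" ([k1, k2, p1, p2, k3] as OpenCV has them; the pictures are not rectified), "eye" and "orientation" of the camera in the world. Camera axes: x right, y down, z forward; pixel columns grow to the right and rows downward; lengths in m; the calibration is good to about 2 mm. A picture is of the moment at which its call begins.
- close_job(): hands the job in, once; it reports no verdict.
The state is a dict: "time": time; "q": joint angles; "joint_velocities": joint speeds; "joint_efforts": joint torques, N m; "tcp_pos": TCP position; "tool_rot": TCP orientation; "contact_force": force on the tool from outside, world axes, zero at the start; "wrist_torque": the same for the moment, N m; "width": finger opening in m.
Only numpy, scipy, OpenCV 4.12 (cv2) and the standard library are available. Lean on these libraries where they do the work, as an engineer would, in place of code of your own. Each camera call takes 0.05 s, during which the arm holds its last target.

## Working session

There is one attempt and no reset: what is moved stays moved. The work goes in short steps, Python scripts to look and compute and a tool call to move; the robot and the scene stay as the last step left them, time stands still between calls to the robot, and variables do not carry over. Pictures are saved under pics/ and viewed, and the job is handed in when it is done.

Besides the shell and the picture viewer there is one more tool, called after "Request:" as name(argument=value, ...) on one line, values as JSON. jog_arm: Moves the arm, as the interface text tells. Its arguments: {"type":"object","properties":{"motion":{"type":"string"},"newtons":{"type":"number"}},"required":["motion"]}

```bash
mkdir -p pics; ls; python3 - <<'E'
from bench import *
import cv2,numpy as np
o=get_obs(); print(o)
for n in ("scene","top"):
    d=get_image(n); cv2.imwrite(f"pics/{n}0.png",d["pixels"]); np.savez(f"{n}0.npz",**{k:np.array(v) for k,v in d.items()})
    print(n,d["fx"],d["fy"],d["cx"],d["cy"],d["dist"],d["eye"],d["orientation"])
E
```

```text
pics
{'time': 0.0, 'q': array([-1.24781917,  0.62934157,  0.03839912,  1.51840583, -0.02701146,
        0.99628009, -0.01993461]), 'joint_velocities': array([ 1.72079650e-03, -5.02848837e-04,  4.66455784e-05,  1.44100648e-03,
       -2.04443381e-03, -2.62035694e-04, -9.00234613e-04]), 'joint_efforts': array([-1.18146450e-03, -5.63382411e+01,  1.22660592e+00, -1.93435907e+01,
        1.12046339e-02,  1.04527056e-02, -1.48359140e-05]), 'tcp_pos': array([0.2460921 , 0.6009216 , 0.23037915]), 'tool_rot': array([-3.13967415e+00, -9.09080525e-06,  2.75290843e+00]), 'contact_force': array([1.01110102, 0.15028518, 0.30352947]), 'wrist_torque': array([-0.04611298,  0.03793741,  0.00023682]), 'width': 0.08507433908775744}
scene 511.1630551550987 511.1630551550987 322.4977018659679 237.68418951531027 [-0.05324456  0.          0.          0.          0.        ] [ 1.01913811 -0.30035399  0.95953348] [-2.59657557  0.01219425  0.930758  ]
top 606.2153878049162 606.2153878049162 332.350614648306 233.77489348855886 [-0.20890585  0.          0.          0.          0.        ] [0.28378026 0.01006314 1.5028483 ] [-2.92308701 -0.00318354 -1.55680982]
```

View pics/scene0.png

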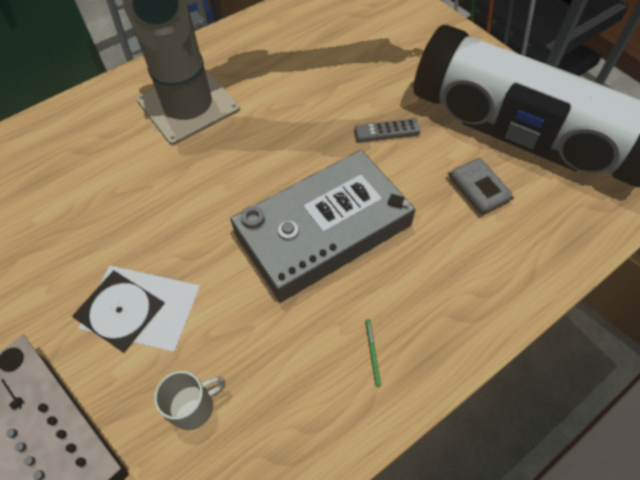

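View pics/top0.png

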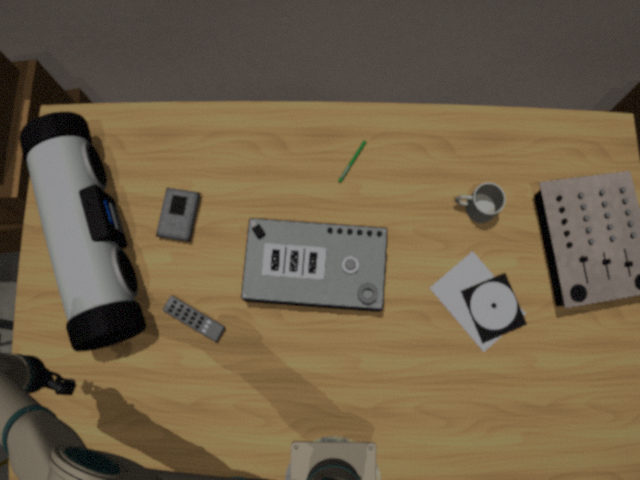

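```bash
cat > h.py <<'E'
import cv2,numpy as np
from scipy.spatial.transform import Rotation as R
def load(f): return dict(np.load(f))
def K(d): return np.array([[d["fx"],0,d["cx"]],[0,d["fy"],d["cy"]],[0,0,1.]])
def rot(d): return R.from_euler("xyz",d["orientation"]).as_matrix()
def onplane(d,uv,z):
    n=cv2.undistortPoints(np.array(uv,float).reshape(-1,1,2),K(d),np.array(d["dist"]))[:,0]
    r=np.c_[n,np.ones(len(n))]@rot(d).T
    s=(z-d["eye"][2])/r[:,2]
    return d["eye"]+r*s[:,None]
def cloud(d):
    h,w=d["range_z"].shape; v,u=np.mgrid[:h,:w]
    n=cv2.undistortPoints(np.c_[u.ravel(),v.ravel()].astype(float).reshape(-1,1,2),K(d),np.array(d["dist"]))[:,0]
    c=np.c_[n,np.ones(len(n))]*d["range_z"].ravel()[:,None]
    return (c@rot(d).T+d["eye"]).reshape(h,w,3)
def proj(d,P):
    Rm=rot(d).T; p,_=cv2.projectPoints(np.array(P,float).reshape(-1,3),cv2.Rodrigues(Rm)[0],-Rm@d["eye"],K(d),np.array(d["dist"])); return p[:,0]
E
python3 - <<'E'
from h import *
for n in("scene","top"):
    d=load(n+"0.npz"); c=cloud(d); z=c[...,2]
    m=(z>.06)&(z<.078)&(c[...,0]>.25)&(c[...,0]<.75)&(c[...,1]>-.25)&(c[...,1]<.3)&(d["range_z"]>0)
    nl,l,st,_=cv2.connectedComponentsWithStats(m.astype(np.uint8)); k=1+np.argmax(st[1:,4]); p=c[l==k]
    print(n,len(p),np.median(p[:,2]),cv2.minAreaRect(p[:,:2].astype(np.float32)))
    print(cv2.boxPoints(cv2.minAreaRect(p[:,:2].astype(np.float32))))
t=load("top0.npz")["pixels"][210:315,235:395]; cv2.imwrite("pics/t0.png",cv2.resize(t,None,fx=5,fy=5,interpolation=cv2.INTER_CUBIC))
t=load("scene0.npz")["pixels"][170:235,270:390]; cv2.imwrite("pics/s0.png",cv2.resize(t,None,fx=6.5,fy=6.5,interpolation=cv2.INTER_CUBIC))
E
```

```text
scene 11620 0.07013621673185372 ((0.5308065414428711, 0.050750598311424255), (0.34198683500289917, 0.2033044546842575), 86.65360260009766)
[[ 0.41934633 -0.11401758]
 [ 0.6223041  -0.12588495]
 [ 0.64226675  0.21551877]
 [ 0.439309    0.22738615]]
top 10378 0.07027043446698211 ((0.5312012434005737, 0.05216585099697113), (0.3424137234687805, 0.20254471898078918), 86.57963562011719)
[[ 0.41989487 -0.11269402]
 [ 0.62207884 -0.12477807]
 [ 0.6425076   0.21702573]
 [ 0.44032365  0.22910976]]
```

View pics/t0.png

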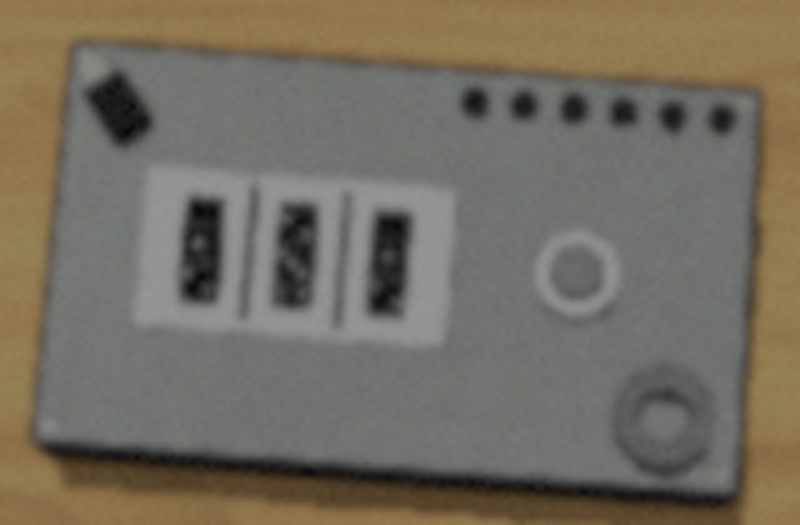

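View pics/s0.png

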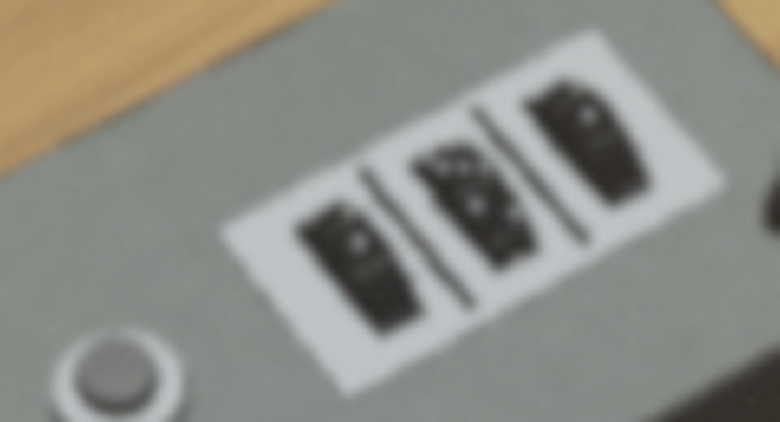

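```bash
cat > unroll.py <<'E'
from h import *
from bench import *
import sys
def panel():
    x=np.array([0.9982,-0.0593,0]); y=np.array([0.0593,0.9982,0]); return np.array([0.534,0.1015,0.07]),x,y
def run(tag,n=10,save=True):
    P,x,y=panel(); out=[]
    for name in("scene","top"):
        ims=[get_image(name) for _ in range(n)]; d=ims[0]; im=np.mean([i["pixels"].astype(np.float32) for i in ims],0)
        d=dict(d,pixels=im); np.savez(f"{name}_{tag}.npz",**{k:np.array(v) for k,v in d.items()})
        row=[]
        for off in(.045,0,-.045):
            a=np.radians(np.linspace(66,-66,220))  # + = far side
            w=np.linspace(.010,-.010,80)
            A,W=np.meshgrid(a,w,indexing="ij")
            pts=P+y*(off+W[...,None])+x*(.03*np.sin(A)[...,None])+np.array([0,0,1])*(-.012+.03*np.cos(A)[...,None])
            uv=proj(d,pts).astype(np.float32).reshape(220,80,2)
            t=cv2.remap(im,uv[...,0],uv[...,1],cv2.INTER_CUBIC)
            t=np.clip((t-20)*2.2,0,255).astype(np.uint8); t=cv2.resize(t,None,fx=1.6,fy=2.4)
            for k in(-54,-18,18,54): cv2.line(t,(0,int((66-k)/132*t.shape[0])),(6,int((66-k)/132*t.shape[0])),(0,0,255),1)
            row.append(t); row.append(np.zeros((t.shape[0],5,3),np.uint8))
        out+=row
    cv2.imwrite(f"pics/u_{tag}.png",np.hstack(out)[:, :800])
if __name__=="__main__": run(sys.argv[1],int(sys.argv[2]))
E
python3 unroll.py a 10
```

```text
(no output)
```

View pics/u_a.png

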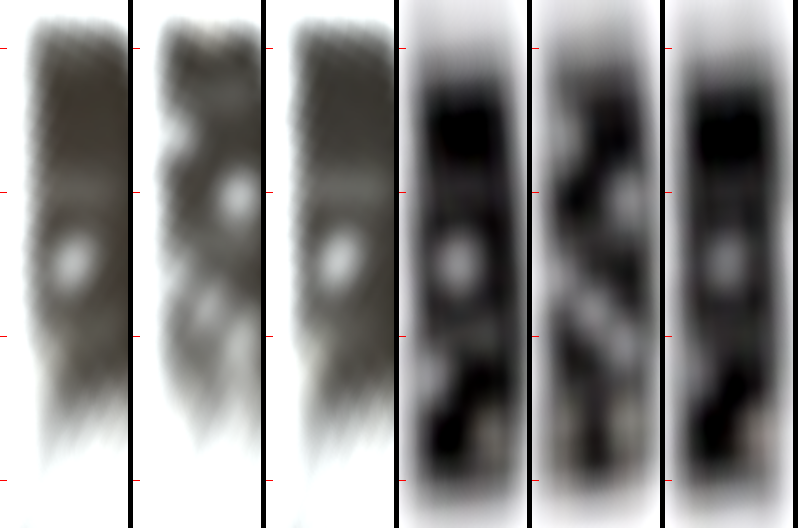

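Request:
jog_arm(motion="1 -2.2 -1.55 0 0 0 0;1 -2.2 -1.55 0 0 0 0;1 -2.2 -1.55 0 0 0 0;1 -2.2 -1.55 0 0 0 0;1 -2.2 -1.55 0 0 0 0;1 -2.2 -1.55 0 0 0 0;1 -2.2 -1.55 0 0 0 0;1 -2.2 -1.55 0 0 0 0;1 -2.2 -1.55 0 0 0 0;1 -2.2 -1.55 0 0 0 0;1 -2.2 -1.55 0 0 0 0;1 -2.2 -1.55 0 0 0 0;1 -2.2 -1.55 0 0 0 0;1 -2.2 -1.55 0 0 0 0;1 -2.2 -1.55 0 0 0 0;1 -2.2 -1.55 0 0 0 0;1 -2.2 -1.55 0 0 0 0;1 -2.2 -1.55 0 0 0 0;1 -2.2 -1.55 0 0 0 0;1 -2.2 -1.55 0 0 0 0", newtons=40)

```text
time: 2.77
tcp_pos: [0.5367, 0.1467, 0.2315]
tool_rot: [3.141, 0.0, 2.753]
contact_force: [-0.1, 0.6, -0.3]
width: 0.0001
```

Request:
jog_arm(motion="1 0 0 1 0 0 -6.3;1 0 0 1 0 0 -6.3;1 0 0 1 0 0 -6.3;1 0 0 1 0 0 0;1 0 0 1 0 0 0;1 0 0 0 0 0 0;1 0 0 0 0 0 0")

```text
time: 3.35
tcp_pos: [0.5357, 0.1478, 0.1808]
tool_rot: [-3.141, -0.001, 3.081]
contact_force: [0.4, 0.2, 0.2]
width: 0.0004
```

```bash
python3 - <<'E'
from h import *
from unroll import panel
P,x,y=panel()
for n in("scene","top"):
    d=load(n+"_a.npz"); c=cloud(d); q=c-P; X=q@x;Y=q@y;Z=q[...,2]
    for o in(.045,0,-.045,-.135):
        m=(abs(Y-o)<.03 if o<-.1 else abs(Y-o)<.018)&(abs(X)<.05)&(Z>(.017 if o<-.1 else .006)); p=Z[m]
        print(n,o,m.sum(),[round(float(v*1000),1) for v in (np.median(X[m]),np.median(Y[m]),np.percentile(p,95),p.max())])
    # white label
    g=d["pixels"].min(2); m=(g>np.percentile(g,50))&(abs(X)<.06)&(abs(Y)<.1)&(abs(Z)<.02)
t=load("top_a.npz")
print((onplane(t,[[350.4,264.4]],.092)-P)@np.c_[x,y])
# label corners from top crop
L=np.array([[148,165],[456,190],[443,346],[135,325]])/5+[235,210]-.4
c=onplane(t,L,.07)-P; print((c@np.c_[x,y]*1000).round(1),(c.mean(0)@np.c_[x,y]*1000).round(1))
s=load("scene_a.npz")
L=np.array([[598,28],[726,184],[348,397],[220,230]])/6.5+[270,170]-.42
c=onplane(s,L,.07)-P; print((c@np.c_[x,y]*1000).round(1),(c.mean(0)@np.c_[x,y]*1000).round(1))
E
```

```text
scene 0.045 174 [4.3, 41.9, 18.1, 20.4]
scene 0 174 [4.7, -3.1, 18.2, 20.3]
scene -0.045 183 [4.2, -47.7, 17.9, 19.6]
scene -0.135 109 [1.2, -136.7, 23.7, 26.0]
top 0.045 163 [0.3, 45.2, 20.2, 22.5]
top 0 171 [-1.6, -0.4, 21.4, 24.8]
top -0.045 159 [-1.8, -45.0, 20.6, 22.8]
top -0.135 83 [-0.7, -134.7, 26.9, 29.3]
[[-0.00225792 -0.13553105]]
[[ 39.3  75.4]
 [ 38.1 -74.1]
 [-38.  -73.6]
 [-39.1  74.2]] [0.1 0.5]
[[-38.4  76.2]
 [ 37.8  73.3]
 [ 37.8 -75.2]
 [-39.  -74.7]] [-0.4 -0.1]
```

Request:
jog_arm(motion="1 0.25 -0.04 1.4 0 0 0;1 0.25 -0.04 1.4 0 0 0;1 0.25 -0.05 1.4 0 0 0;1 0 0 1.4 0 0 0;1 0 0 1.4 0 0 0;1 0 0 1.1 0 0 0;1 0 0 0.5 0 0 0;1 0 0 0.1 0 0 0;1 0 0 0 0 0 0;1 0 0 0 0 0 0")

```text
time: 4.18
tcp_pos: [0.529, 0.1472, 0.0949]
tool_rot: [3.141, 0.001, 3.082]
contact_force: [-0.7, -0.1, 0.2]
width: -0.0
```

Request:
jog_arm(motion="1 0 0 0.1 0 0 0;1 0 0 0.1 0 0 0;1 0 0 0.1 0 0 0;1 0 0 0.1 0 0 0")

```text
time: 4.52
tcp_pos: [0.5286, 0.147, 0.0905]
tool_rot: [3.141, 0.0, 3.083]
contact_force: [0.2, -0.7, 0.1]
width: -0.0001
```

Request:
jog_arm(motion="1 0 0 0.1 0 0 0;1 0 0 0.05 0 0 0;1 0 0 0.05 0 0 0;1 0 0 0.05 0 0 0")

```text
time: 4.85
tcp_pos: [0.5285, 0.147, 0.0879]
tool_rot: [3.142, -0.0, 3.083]
contact_force: [0.9, -0.1, 3.5]
width: -0.0001
```

Request:
jog_arm(motion="1 0 0 0.05 0 0 0;1 0 0 0 0 0 0")

```text
time: 5.02
tcp_pos: [0.5285, 0.147, 0.0876]
tool_rot: [3.142, 0.0, 3.083]
contact_force: [-1.5, -0.9, 4.8]
width: 0.0003
```

Request:
jog_arm(motion="1 0 0 0.04 0 0 0;1 0 0 0.04 0 0 0;1 0 0 0 0 0 0")

```text
time: 5.27
tcp_pos: [0.5285, 0.147, 0.0871]
tool_rot: [3.141, 0.0, 3.083]
contact_force: [-2.4, -0.4, 7.1]
width: 0.0003
```

Request:
jog_arm(motion="1 0 0 0.04 0 0 0;1 0 0 0.02 0 0 0;1 0 0 0 0 0 0")

```text
time: 5.52
tcp_pos: [0.5286, 0.147, 0.0868]
tool_rot: [3.141, 0.001, 3.083]
contact_force: [-2.8, 0.7, 10.2]
width: 0.0001
```

Request:
jog_arm(motion="1 -0.1 0 0 0 0 0;1 -0.1 0 0 0 0 0;1 -0.1 0 0 0 0 0;1 -0.1 0 0 0 0 0;1 -0.1 0 0 0 0 0")

```text
time: 5.93
tcp_pos: [0.5304, 0.1469, 0.0864]
tool_rot: [-3.141, -0.006, 3.083]
contact_force: [-8.9, 0.3, 13.1]
width: -0.0002
```

Request:
jog_arm(motion="1 0 0 -0.03 0 0 0;1 0 0 0 0 0 0")

```text
time: 6.1
tcp_pos: [0.5304, 0.1469, 0.0866]
tool_rot: [-3.141, -0.006, 3.083]
contact_force: [-6.7, 0.0, 11.4]
width: -0.0001
```

Request:
jog_arm(motion="1 -0.05 0 -0.02 0 0 0;1 -0.05 0 0 0 0 0;1 0 0 0 0 0 0")

```text
time: 6.35
tcp_pos: [0.5323, 0.1468, 0.0869]
tool_rot: [-3.141, -0.004, 3.083]
contact_force: [-3.7, -1.1, 10.2]
width: -0.0002
```

Request:
jog_arm(motion="1 -0.07 0 0 0 0 0;1 -0.07 0 0 0 0 0;1 -0.07 0 0 0 0 0;1 0 0 0 0 0 0")

```text
time: 6.68
tcp_pos: [0.5372, 0.1465, 0.0873]
tool_rot: [3.141, 0.002, 3.082]
contact_force: [-0.7, -0.3, 7.7]
width: 0.0
```

Request:
jog_arm(motion="1 -0.08 0 0.02 0 0 0;1 -0.08 0 0.01 0 0 0;1 -0.08 0 0 0 0 0;1 -0.08 0 0 0 0 0;1 0 0 0 0 0 0")

```text
time: 7.1
tcp_pos: [0.5414, 0.1463, 0.0872]
tool_rot: [3.141, 0.003, 3.082]
contact_force: [0.4, -1.0, 7.9]
width: -0.0002
```

Request:
jog_arm(motion="1 -0.1 0 0 0 0 0;1 -0.1 0 0 0 0 0;1 -0.1 0 0 0 0 0;1 -0.1 0 0 0 0 0;1 0 0 0 0 0 0")

```text
time: 7.52
tcp_pos: [0.5464, 0.146, 0.0874]
tool_rot: [3.141, 0.005, 3.082]
contact_force: [2.2, -1.4, 6.6]
width: -0.0005
```

Request:
jog_arm(motion="1 0 0 -0.2 0 0 0;1 0 0 -0.6 0 0 0;1 0 0 -1.2 0 0 0;1 3 0 -1 0 0 0;1 3 0 0 0 0 0;1 3 0 0 0 0 0;1 3 0 0 0 0 0;1 0 0 0 0 0 0")

```text
time: 8.18
tcp_pos: [0.4157, 0.1525, 0.1159]
tool_rot: [-3.138, -0.009, 3.086]
contact_force: [-0.9, 0.5, -0.4]
width: -0.0001
```

```bash
python3 unroll.py b 6
```

```text
(no output)
```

View pics/u_b.png

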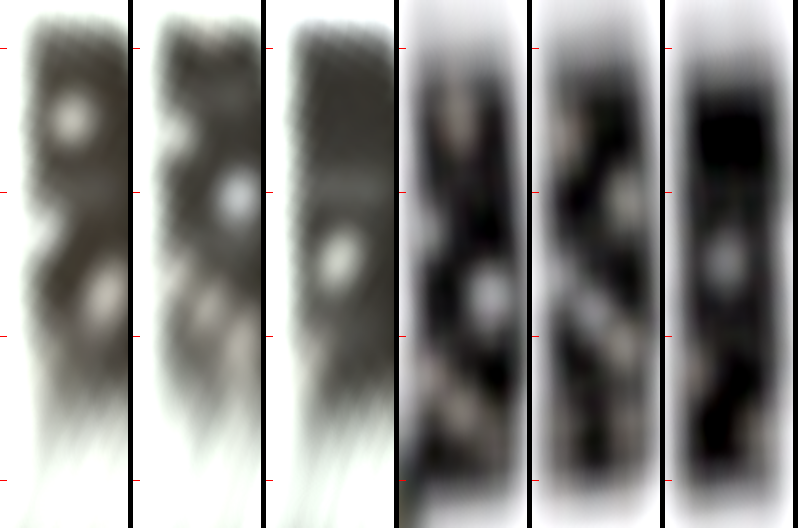

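Request:
jog_arm(motion="1 -3 0 0 0 0 0;1 -3 0 0 0 0 0;1 -3 0.05 0.5 0 0 0;1 -2 0.05 0.6 0 0 0;1 -0.35 0 0.6 0 0 0;1 0 0 0.5 0 0 0;1 0 0 0.3 0 0 0;1 0 0 0.1 0 0 0;1 0 0 0.05 0 0 0;1 0 0 0 0 0 0")

```text
time: 9.62
tcp_pos: [0.5364, 0.1478, 0.0897]
tool_rot: [-3.142, -0.001, 3.083]
contact_force: [0.0, -0.9, 0.5]
width: -0.0005
```

Request:
jog_arm(motion="1 0.4 0 0 0 0 0;1 0.4 0 0 0 0 0;1 0 0 0.1 0 0 0;1 0 0 0.05 0 0 0;1 0 0 0.05 0 0 0;1 0 0 0.04 0 0 0;1 0 0 0.03 0 0 0;1 0 0 0 0 0 0")

```text
time: 10.28
tcp_pos: [0.5295, 0.1481, 0.0874]
tool_rot: [3.141, 0.0, 3.083]
contact_force: [-1.9, 0.9, 6.5]
width: -0.0001
```

Request:
jog_arm(motion="1 0 0 0.03 0 0 0;1 -0.06 0 0 0 0 0;1 -0.06 0 0 0 0 0;1 -0.06 0 0 0 0 0;1 -0.06 0 0 0 0 0;1 -0.06 0 0 0 0 0;1 -0.06 0 0 0 0 0")

```text
time: 10.87
tcp_pos: [0.5306, 0.148, 0.0869]
tool_rot: [-3.141, -0.004, 3.083]
contact_force: [-6.4, 1.2, 9.0]
width: 0.0001
```

Request:
jog_arm(motion="1 -0.06 0 0 0 0 0;1 -0.06 0 0 0 0 0;1 -0.06 0 0 0 0 0;1 -0.06 0 0 0 0 0;1 0 0 0 0 0 0")

```text
time: 11.28
tcp_pos: [0.5352, 0.1477, 0.0873]
tool_rot: [3.141, -0.0, 3.083]
contact_force: [-2.1, 0.3, 7.6]
width: 0.0001
```

Request:
jog_arm(motion="1 -0.1 0 0.02 0 0 0;1 -0.1 0 0 0 0 0;1 -0.1 0 0 0 0 0;1 -0.1 0 0 0 0 0;1 -0.1 0 0 0 0 0;1 -0.1 0 0 0 0 0;1 -0.1 0 0 0 0 0;1 -0.1 0 0 0 0 0;1 -0.1 0 0 0 0 0;1 -0.1 0 0 0 0 0;1 -0.1 0 0 0 0 0;1 0 0 0 0 0 0")

```text
time: 12.28
tcp_pos: [0.5478, 0.147, 0.0872]
tool_rot: [3.141, 0.003, 3.082]
contact_force: [0.5, -0.4, 5.5]
width: -0.0001
```

Request:
jog_arm(motion="1 0 0 -0.2 0 0 0;1 0 0 -0.4 0 0 0;1 0.5 -0.05 0 0 0 0;1 0.7 -0.05 0 0 0 0;1 0.7 0 0 0 0 0;1 0 0 0 0 0 0;1 0 0 0.3 0 0 0;1 0 0 0.15 0 0 0;1 0 0 0.05 0 0 0;1 0 0 0.05 0 0 0;1 0 0 0.03 0 0 0;1 0 0 0 0 0 0")

```text
time: 13.28
tcp_pos: [0.5275, 0.1472, 0.0871]
tool_rot: [3.141, 0.0, 3.083]
contact_force: [-1.4, 0.2, 8.0]
width: 0.0
```

Request:
jog_arm(motion="1 -0.06 0 0.01 0 0 0;1 -0.06 0 0 0 0 0;1 -0.06 0 0 0 0 0;1 -0.06 0 0 0 0 0;1 -0.06 0 0 0 0 0;1 -0.06 0 0 0 0 0;1 -0.06 0 0 0 0 0;1 -0.06 0 0 0 0 0;1 -0.06 0 0 0 0 0;1 0 0 0 0 0 0")

```text
time: 14.12
tcp_pos: [0.5289, 0.1471, 0.0865]
tool_rot: [-3.14, -0.007, 3.083]
contact_force: [-7.9, 0.4, 12.1]
width: 0.0004
```

Request:
jog_arm(motion="1 -0.05 0 -0.03 0 0 0;1 -0.05 0 0 0 0 0;1 -0.05 0 0 0 0 0;1 0 0 0 0 0 0")

```text
time: 14.45
tcp_pos: [0.5344, 0.1468, 0.0874]
tool_rot: [3.141, 0.0, 3.083]
contact_force: [-0.7, 0.6, 6.9]
width: 0.0
```

Request:
jog_arm(motion="1 -0.1 0 0.03 0 0 0;1 -0.1 0 0 0 0 0;1 -0.1 0 0 0 0 0;1 -0.1 0 0 0 0 0;1 -0.1 0 0 0 0 0;1 -0.1 0 0 0 0 0;1 -0.1 0 0 0 0 0;1 -0.1 0 0 0 0 0;1 -0.1 0 0 0 0 0;1 -0.1 0 0 0 0 0;1 -0.1 0 0 0 0 0;1 0 0 0 0 0 0")

```text
time: 15.45
tcp_pos: [0.5463, 0.1461, 0.0872]
tool_rot: [3.141, 0.002, 3.082]
contact_force: [-0.6, -0.2, 6.6]
width: -0.0005
```

Request:
jog_arm(motion="1 0 0 -0.2 0 0 0;1 0 0 -0.6 0 0 0;1 0 0 -1.2 0 0 0;1 2 -1.5 -1 0 0 0;1 2.5 -2 0 0 0 0;1 2.5 -2 0 0 0 0;1 2 -2 0 0 0 0;1 1 -1.5 0 0 0 0;1 0 0 0 0 0 0;1 0 0 0 0 0 0")

```text
time: 16.28
tcp_pos: [0.44, 0.0614, 0.1168]
tool_rot: [-3.142, 0.0, 3.081]
contact_force: [0.6, 0.4, -0.4]
width: -0.0004
```

```bash
python3 unroll.py c 5
```

```text
(no output)
```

View pics/u_c.png

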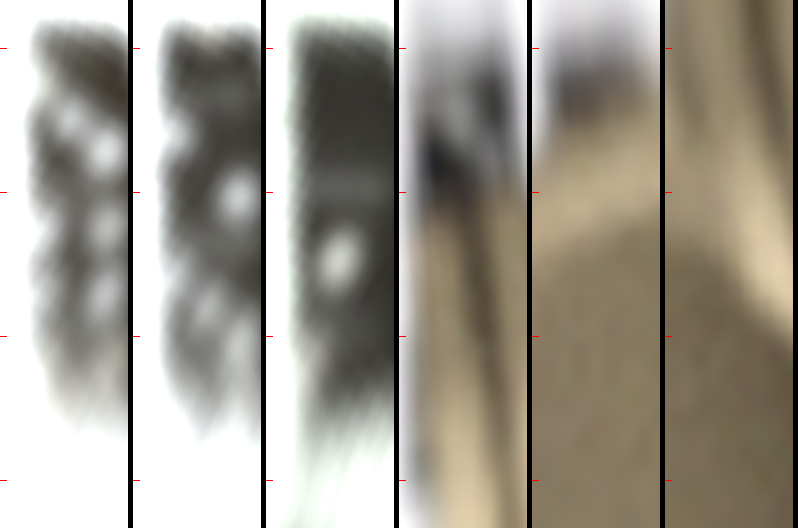

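Request:
jog_arm(motion="1 -2 0 0 0 0 0;1 -2.5 0.06 0 0 0 0;1 -2 0 0.5 0 0 0;1 -1.24 0 0.5 0 0 0;1 -0.5 0 0.6 0 0 0;1 0 0 0.5 0 0 0;1 0 0 0.4 0 0 0;1 0 0 0.2 0 0 0;1 0 0 0 0 0 0;1 0 0 0 0 0 0")

```text
time: 17.62
tcp_pos: [0.5215, 0.0579, 0.0895]
tool_rot: [-3.142, -0.001, 3.083]
contact_force: [-1.1, -0.3, -0.7]
width: 0.0002
```

Request:
jog_arm(motion="1 0 -0.05 0.1 0 0 0;1 0 0 0.05 0 0 0;1 0 0 0.05 0 0 0;1 0 0 0.05 0 0 0;1 0 0 0.02 0 0 0;1 0 0 0 0 0 0")

```text
time: 18.12
tcp_pos: [0.5223, 0.0573, 0.0874]
tool_rot: [3.142, 0.0, 3.083]
contact_force: [-0.9, -0.4, 6.5]
width: -0.0001
```

Request:
jog_arm(motion="1 0 0 0.03 0 0 0;1 -0.06 0 0 0 0 0;1 -0.06 0 0 0 0 0;1 -0.06 0 0 0 0 0;1 -0.06 0 0 0 0 0;1 -0.06 0 0 0 0 0;1 -0.06 0 0 0 0 0;1 -0.06 0 0 0 0 0;1 -0.05 0 0 0 0 0")

```text
time: 18.87
tcp_pos: [0.5239, 0.0572, 0.0868]
tool_rot: [-3.141, -0.006, 3.083]
contact_force: [-7.5, -0.1, 10.5]
width: 0.0001
```

Request:
jog_arm(motion="1 -0.05 0 -0.02 0 0 0;1 -0.05 0 0 0 0 0;1 -0.05 0 0 0 0 0;1 0 0 0 0 0 0")

```text
time: 19.2
tcp_pos: [0.5266, 0.057, 0.0871]
tool_rot: [-3.141, -0.003, 3.083]
contact_force: [-2.5, -0.7, 8.3]
width: -0.0
```

Request:
jog_arm(motion="1 -0.07 0 0.01 0 0 0;1 -0.07 0 0 0 0 0;1 -0.1 0 0 0 0 0;1 -0.1 0 0 0 0 0;1 -0.1 0 0.02 0 0 0;1 -0.1 0 0 0 0 0;1 -0.1 0 0 0 0 0;1 -0.1 0 0 0 0 0;1 -0.1 0 0 0 0 0;1 -0.1 0 0 0 0 0;1 -0.1 0 0 0 0 0;1 -0.1 0 0 0 0 0;1 -0.1 0 0 0 0 0;1 0 0 0 0 0 0")

```text
time: 20.37
tcp_pos: [0.5412, 0.0562, 0.0871]
tool_rot: [3.142, 0.001, 3.083]
contact_force: [-1.6, -0.7, 8.2]
width: 0.0001
```

Repeat for the right wheel's second digit.

Request:
jog_arm(motion="1 0 0 -0.2 0 0 0;1 0 0 -0.4 0 0 0;1 0.5 0 0 0 0 0;1 0.7 0 0 0 0 0;1 0.65 0 0 0 0 0;1 0 0 0 0 0 0;1 0 0 0.3 0 0 0;1 0 0 0.15 0 0 0;1 0 0 0.05 0 0 0;1 0 0 0.05 0 0 0;1 0 0 0.02 0 0 0;1 0 0 0 0 0 0")

```text
time: 21.37
tcp_pos: [0.5225, 0.0574, 0.0871]
tool_rot: [3.142, 0.0, 3.083]
contact_force: [-1.5, 1.0, 8.3]
width: 0.0001
```

Request:
jog_arm(motion="1 -0.06 0 0 0 0 0;1 -0.06 0 0 0 0 0;1 -0.06 0 0 0 0 0;1 -0.06 0 0 0 0 0;1 -0.06 0 0 0 0 0;1 -0.06 0 0 0 0 0;1 -0.06 0 0 0 0 0;1 -0.05 0 0 0 0 0")

```text
time: 22.03
tcp_pos: [0.5238, 0.0573, 0.0867]
tool_rot: [-3.141, -0.006, 3.083]
contact_force: [-7.8, 1.3, 9.9]
width: 0.0004
```

Request:
jog_arm(motion="1 -0.05 0 -0.02 0 0 0;1 -0.05 0 0 0 0 0;1 -0.05 0 0 0 0 0;1 0 0 0 0 0 0")

```text
time: 22.37
tcp_pos: [0.526, 0.0572, 0.087]
tool_rot: [-3.141, -0.005, 3.083]
contact_force: [-3.3, 0.2, 9.2]
width: 0.0005
```

Request:
jog_arm(motion="1 -0.06 0 0.01 0 0 0;1 -0.06 0 0 0 0 0;1 -0.08 0 0 0 0 0;1 -0.1 0 0 0 0 0;1 0 0 0 0 0 0")

```text
time: 22.78
tcp_pos: [0.5327, 0.0568, 0.0874]
tool_rot: [3.141, 0.002, 3.082]
contact_force: [0.2, -0.1, 7.6]
width: 0.0
```

Request:
jog_arm(motion="1 -0.1 0 0.02 0 0 0;1 -0.1 0 0 0 0 0;1 -0.1 0 0 0 0 0;1 -0.1 0 0 0 0 0;1 -0.1 0 0 0 0 0;1 -0.1 0 0 0 0 0;1 -0.1 0 0 0 0 0;1 -0.1 0 0 0 0 0;1 -0.05 0 0 0 0 0;1 0 0 0 0 0 0")

```text
time: 23.62
tcp_pos: [0.5411, 0.0563, 0.0872]
tool_rot: [3.141, 0.002, 3.082]
contact_force: [0.5, 0.3, 6.7]
width: -0.0004
```

Request:
jog_arm(motion="1 0 0 -0.2 0 0 0;1 0 0 -0.5 0 0 0;1 0 0.5 -0.5 0 0 0;1 0.08 1 0 0 0 0;1 0 1.5 0 0 0 0;1 0 1 0 0 0 0;1 0 0.47 0.3 0 0 0;1 0 0 0.4 0 0 0;1 0 0 0.3 0 0 0;1 0 0 0 0 0 0;1 0 0 0 0 0 0")

```text
time: 24.53
tcp_pos: [0.5417, 0.1003, 0.0883]
tool_rot: [-3.141, -0.001, 3.082]
contact_force: [0.3, -0.1, 0.4]
width: -0.0001
```

Request:
jog_arm(motion="1 -0.05 0.07 0.05 0 0 0;1 -0.05 0 0.04 0 0 0;1 0 0 0.03 0 0 0;1 0 0 0.02 0 0 0;1 0 0 0 0 0 0")

```text
time: 24.95
tcp_pos: [0.544, 0.1004, 0.0876]
tool_rot: [-3.141, 0.002, 3.082]
contact_force: [2.2, -3.5, 4.8]
width: -0.0002
```

Request:
jog_arm(motion="1 0 0 0.03 0 0 0;1 0.06 0 0.02 0 0 0;1 0.06 0 0 0 0 0;1 0.06 0 0 0 0 0;1 0.06 0 0 0 0 0;1 0.06 0 0 0 0 0;1 0.06 0 0 0 0 0")

```text
time: 25.53
tcp_pos: [0.54, 0.1006, 0.0873]
tool_rot: [-3.141, 0.001, 3.082]
contact_force: [0.8, -3.3, 7.9]
width: -0.0
```

Request:
jog_arm(motion="1 0.08 0 0 0 0 0;1 0.08 0 0 0 0 0;1 0.08 0 0 0 0 0;1 0.08 0 0 0 0 0;1 0.1 0 0.01 0 0 0;1 0.1 0 0 0 0 0;1 0.1 0 0 0 0 0;1 0.1 0 0 0 0 0")

```text
time: 26.2
tcp_pos: [0.5315, 0.1011, 0.087]
tool_rot: [-3.14, -0.001, 3.082]
contact_force: [-2.2, -4.2, 9.2]
width: 0.0003
```

Request:
jog_arm(motion="1 0 0 -0.2 0 0 0;1 0 0 -0.6 0 0 0;1 0 0 -1.2 0 0 0;1 2.5 0 -1 0 0 0;1 3 0 0 0 0 0;1 3 0 0 0 0 0;1 2 0 0 0 0 0;1 0 0 0 0 0 0")

```text
time: 26.87
tcp_pos: [0.4211, 0.109, 0.1164]
tool_rot: [-3.141, -0.007, 3.086]
contact_force: [-0.2, -0.4, -0.1]
width: -0.0001
```

```bash
python3 unroll.py d 5
```

```text
(no output)
```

View pics/u_d.png

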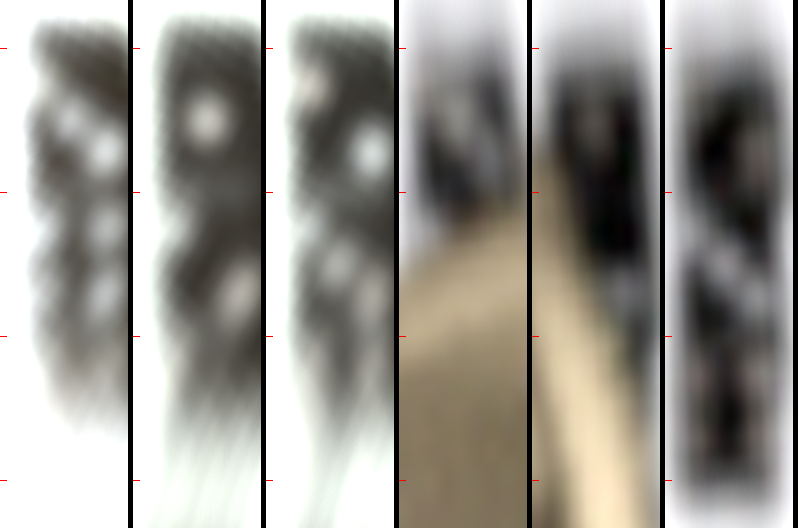

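Request:
jog_arm(motion="1 -2 0 0 0 0 0;1 -3 0 0 0 0 0;1 -3 0 0.4 0 0 0;1 -2 0 0.5 0 0 0;1 -1 0 0.5 0 0 0;1 -0.5 0 0.5 0 0 0;1 0 0 0.4 0 0 0;1 0 0 0.3 0 0 0;1 0 0 0 0 0 0;1 0 0 0 0 0 0")

```text
time: 28.2
tcp_pos: [0.5407, 0.1018, 0.0904]
tool_rot: [-3.141, -0.002, 3.083]
contact_force: [0.4, 0.2, -0.2]
width: 0.0001
```

Request:
jog_arm(motion="1 -0.15 -0.05 0.1 0 0 0;1 -0.1 0 0.05 0 0 0;1 0 0 0.05 0 0 0;1 0 0 0.05 0 0 0;1 0 0 0.04 0 0 0;1 0 0 0 0 0 0")

```text
time: 28.7
tcp_pos: [0.5447, 0.101, 0.0879]
tool_rot: [3.141, 0.0, 3.083]
contact_force: [-0.2, -0.5, 2.0]
width: 0.0003
```

Request:
jog_arm(motion="1 0.12 0 -0.03 0 0 0;1 0 0 0.04 0 0 0;1 0 0 0.04 0 0 0;1 0 0 0.03 0 0 0;1 0 0 0.02 0 0 0;1 0 0 0 0 0 0")

```text
time: 29.2
tcp_pos: [0.5438, 0.1011, 0.0873]
tool_rot: [3.141, 0.001, 3.083]
contact_force: [-0.7, -0.2, 6.1]
width: -0.0003
```

Request:
jog_arm(motion="1 0 0 0.03 0 0 0;1 0.06 0 0 0 0 0;1 0.06 0 0 0 0 0;1 0.06 0 0 0 0 0;1 0.06 0 0 0 0 0;1 0.06 0 0 0 0 0;1 0.06 0 0 0 0 0;1 0.06 0 0 0 0 0;1 0.05 0 0 0 0 0")

```text
time: 29.95
tcp_pos: [0.5417, 0.1012, 0.0876]
tool_rot: [3.141, 0.006, 3.082]
contact_force: [3.5, -0.7, 5.9]
width: 0.0002
```

Request:
jog_arm(motion="1 0.05 0 0 0 0 0;1 0.05 0 0 0 0 0;1 0.05 0 0 0 0 0;1 0 0 0 0 0 0")

```text
time: 30.28
tcp_pos: [0.5395, 0.1013, 0.0875]
tool_rot: [3.141, 0.005, 3.082]
contact_force: [2.3, -0.4, 6.8]
width: 0.0
```

Request:
jog_arm(motion="1 0.06 0 0.03 0 0 0;1 0.06 0 0 0 0 0;1 0.08 0 0 0 0 0;1 0.08 0 0 0 0 0;1 0.08 0 0 0 0 0;1 0 0 0 0 0 0")

```text
time: 30.78
tcp_pos: [0.5353, 0.1016, 0.0872]
tool_rot: [3.141, 0.004, 3.082]
contact_force: [1.4, -0.2, 8.5]
width: -0.0002
```

Request:
jog_arm(motion="1 0.1 0 0 0 0 0;1 0.1 0 0 0 0 0;1 0.1 0 0 0 0 0;1 0.1 0 0 0 0 0;1 0.1 0 0 0 0 0;1 0.1 0 0 0 0 0;1 0 0 0 0 0 0")

```text
time: 31.37
tcp_pos: [0.5281, 0.1021, 0.087]
tool_rot: [3.141, 0.001, 3.083]
contact_force: [-2.2, -0.7, 9.1]
width: -0.0002
```

Request:
jog_arm(motion="1 0.1 0 0 0 0 0;1 0.1 0 0 0 0 0;1 0.1 0 0 0 0 0;1 0 0 0 0 0 0")

```text
time: 31.7
tcp_pos: [0.5249, 0.1022, 0.0869]
tool_rot: [3.141, 0.001, 3.083]
contact_force: [-0.8, -0.2, 8.8]
width: 0.0001
```

Request:
jog_arm(motion="1 0 0 -0.2 0 0 0;1 0 0 -0.6 0 0 0;1 0 0 -1.2 0 0 0;1 2.5 0 -1 0 0 0;1 3 0 -1 0 0 0;1 3 0 0 0 0 0;1 2 0 0 0 0 0;1 0 0 0 0 0 0;1 0 0 0 0 0 0")

```text
time: 32.45
tcp_pos: [0.419, 0.1085, 0.1264]
tool_rot: [-3.142, -0.0, 3.084]
contact_force: [0.1, -0.9, -0.6]
width: -0.0002
```

```bash
python3 unroll.py e 5; python3 - <<'E'
from h import *
cv2.imwrite("pics/s_e.png",load("scene_e.npz")["pixels"])
from bench import *
print(get_obs()["tcp_pos"],get_obs()["time"])
E
```

```text
[0.41996729 0.10826027 0.12596959] 32.95[ WARN:0@0.552] global loadsave.cpp:1063 imwrite_ Unsupported depth image for selected encoder is fallbacked to CV_8U.
```

View pics/u_e.png

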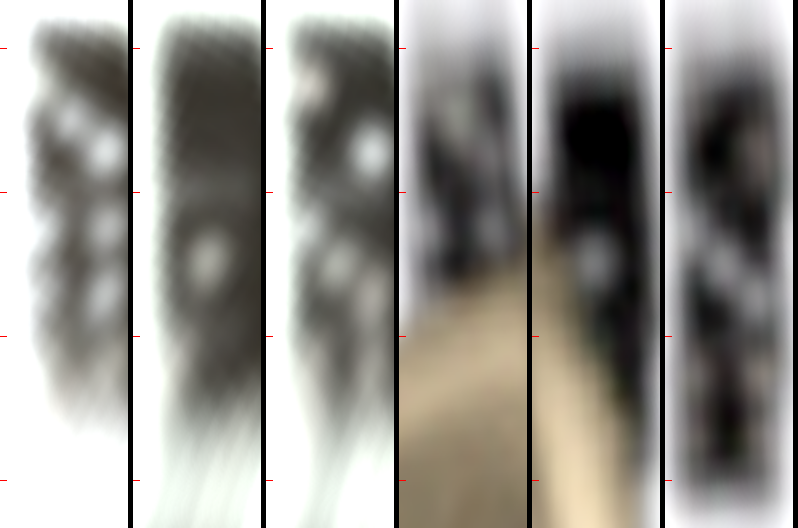

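View pics/s_e.png

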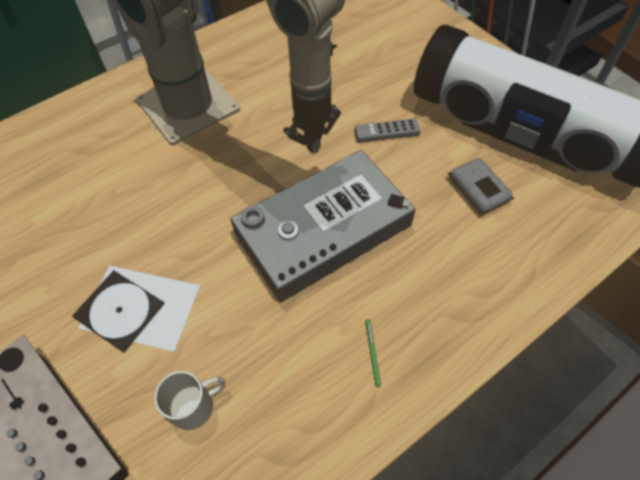

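Request:
jog_arm(motion="1 -1 -1 0 0 0 0;1 -2 -2 0 0 0 0;1 -2 -2.5 0 0 0 0;1 -2 -2.5 0 0 0 0;1 -2 -2.5 0 0 0 0;1 -1.5 -2 0 0 0 0;1 -0.9 -1 0 0 0 0;1 0 0 0.8 0 0 0;1 0 0 0.9 0 0 0;1 0 0 0.8 0 0 0;1 0 0 0.4 0 0 0;1 0 0 0 0 0 0;1 0 0 0 0 0 0")

```text
time: 34.03
tcp_pos: [0.5249, -0.0319, 0.0966]
tool_rot: [3.141, -0.002, 3.085]
contact_force: [-0.1, 0.3, 0.7]
width: -0.0005
```

Request:
jog_arm(motion="1 0 -0.1 0.15 0 0 0;1 0 0 0.15 0 0 0;1 0 0 0.1 0 0 0;1 0 0 0.1 0 0 0;1 0 0 0.1 0 0 0;1 0 0 0.1 0 0 0;1 0 0 0 0 0 0")

```text
time: 34.62
tcp_pos: [0.5257, -0.0342, 0.0902]
tool_rot: [3.142, 0.0, 3.083]
contact_force: [-0.4, -0.4, 3.6]
width: -0.0001
```

Request:
jog_arm(motion="1 0 0 0.1 0 0 0;1 0 0 0.1 0 0 0;1 0 0 0.08 0 0 0;1 0 0 0.05 0 0 0;1 0 0 0 0 0 0")

```text
time: 35.03
tcp_pos: [0.5257, -0.0342, 0.0869]
tool_rot: [3.142, 0.0, 3.083]
contact_force: [-0.8, -0.8, 5.4]
width: -0.0002
```

Request:
jog_arm(motion="1 0 0 0.05 0 0 0;1 0 0 0.05 0 0 0;1 0 0 0.05 0 0 0;1 0 0 0 0 0 0;1 0 0 0 0 0 0")

```text
time: 35.45
tcp_pos: [0.5257, -0.0342, 0.086]
tool_rot: [-3.142, 0.0, 3.083]
contact_force: [-1.9, 0.1, 10.4]
width: 0.0001
```

Fully down at its stop (z = 0.086, 10 N). Release and retreat.

Request:
jog_arm(motion="1 0 0 -0.2 0 0 0;1 0 0 -0.5 0 0 0;1 0 0 -1 0 0 0;1 0 0 -2 0 0 0;1 0 0 -3 0 0 0;1 2.5 0 -2 0 0 0;1 3 0 0 0 0 0;1 3 0 0 0 0 0;1 2 0 0 0 0 0;1 0 0 0 0 0 0;1 0 0 0 0 0 0;1 0 0 0 0 0 0")

```text
time: 36.45
tcp_pos: [0.422, -0.028, 0.1728]
tool_rot: [3.141, 0.002, 3.083]
contact_force: [0.4, 0.9, 0.3]
width: -0.0001
```

```bash
python3 unroll.py f 5; python3 - <<'E'
from h import *
from unroll import panel
P,x,y=panel(); 
for n in("scene_a","scene_f"):
    d=load(n+".npz"); q=cloud(d)-P; m=np.hypot(q@x,q@y+.135)<.010; print(n,m.sum(),np.median(q[...,2][m]))
cv2.imwrite("pics/s_f.png",load("scene_f.npz")["pixels"].astype(np.uint8))
from bench import *
o=get_obs(); print(o["tcp_pos"],o["time"],o["joint_velocities"].round(3))
E
```

```text
scene_a 64 0.021107130904168103
scene_f 62 0.02181250454254202
[ 0.42083142 -0.02797821  0.17219544] 36.95 [ 0.002 -0.003  0.002  0.002  0.001 -0.002 -0.001]
```

View pics/u_f.png

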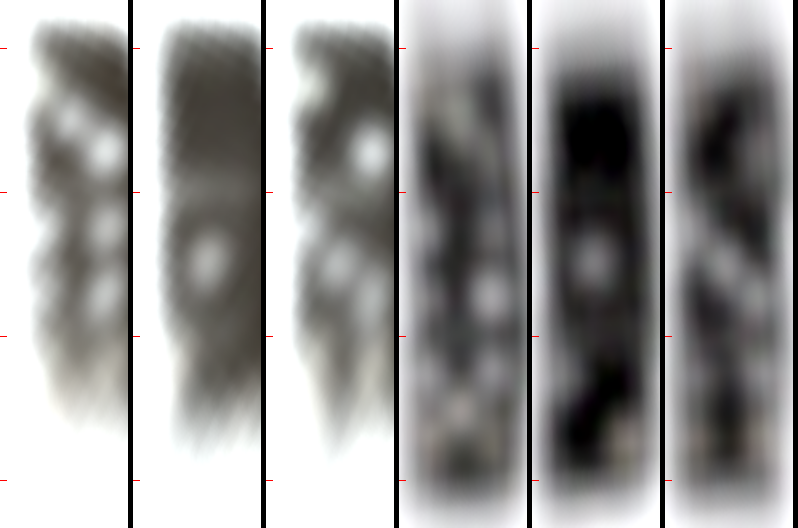

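View pics/s_f.png

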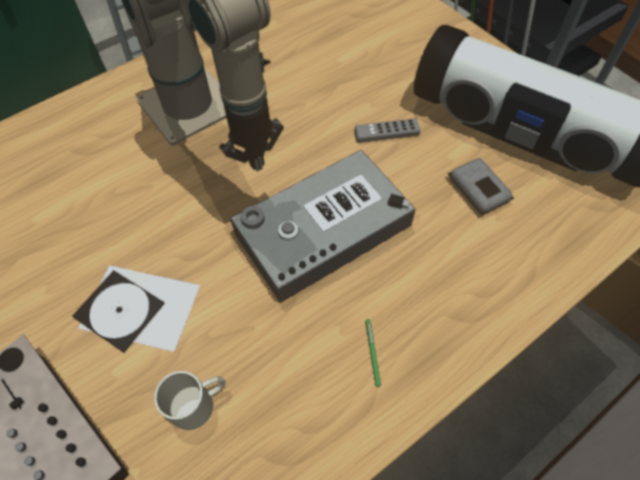

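The wheels read 4-1-3, each centred. The button is up at 21.8 mm, the bystanders look unmoved, and the arm is clear.

```bash
python3 -c "
from bench import *
print(close_job())"
```

```text
the job is handed in; nothing more can be done
None
```

The wheels are set to 4-1-3, the store button has been pressed and released, and the job is handed in at about 37 s of the 67 s allowed. No verdict is reported.

- **Wheels:** I turned the left wheel from 1 to 4 and the right from 1 to 3. The middle wheel started off its click, at about 2.7, and went down to 1. After that the cameras showed 4, 1 and 3, each face centred on top of its wheel, and the same again after the press.
- **Button:** I then pressed it to its stop. The fingertip went 6 mm below the button's up position, at about 10 N. The camera afterwards put its top 21.8 mm above the box, against 22 mm nominal, so it is up again.
- **Force:** the highest reading was about 16 N, early in the first drag, against the 18 N limit. Forces are read only at the end of each move call, so a brief peak in between would not have been seen.
- **Surroundings:** the bystanders look unmoved in the pictures, though I did not measure their positions. At hand-in the arm was at rest with the fingertip at z = 0.17 m, just off the robot-side edge of the box, touching nothing.

No check failed. The depth images put the wheel tops anywhere from about 18 to 21 mm above the box. Contact showed 18 mm (z ≈ 0.088 m), which matches the given size.

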